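Hold a self-closing drawer out at its stop line

ROBOT

A 7-joint arm with a two-finger parallel gripper is mounted at the origin on the work surface. World frame = base frame: x ahead of the robot, y to its left, z up, the work surface at z = 0. Lengths are in m, angles in rad, forces in N, time in s.
With the tool pointing down it reaches from about 0.425 to 0.8 m from the base axis. Payload 8.3 kg.
Tool frame: the origin (TCP) lies midway between the tips of the shut fingers; the grasp point (between the pads) lies 19 mm behind it; z points along the fingers, y is the line along which they close (so a half turn about z gives the same grasp; the last joint's range is limited). The gripper opens to 85 mm and grips with 20 to 120 N. Pads are 22 mm wide; open, the fingers measure 114 mm over their backs; the gripper's body (76 mm by 85 mm) begins 54 mm behind the grasp point. The pads swing forward as they close: fully open they stand 13 mm farther back than shut.
Start: joints at [1.258, 0.383, 0.016, 1.37, -0.006, 1.388, -0.046], TCP at [0.155, -0.606, 0.231] pointing down, gripper open.
Joint ranges: [-2.95, 2.95], [-0.25, 2.06], [-1.52, 1.56], [0.18, 2.33], [-1.44, 4.58], [0.02, 2.06], [-3.01, 3.01]. Speed limits (rad/s): [2.39, 2.39, 3.01, 3.01, 3.14, 3.14, 3.14].

INTERFACE

Orientations are given as a unit quaternion [x, y, z, w].
In Python, from bench import robot gives the robot as it stands.
- The arm moves only by the tool arm_command, never from a script. Its argument "deltas" is a list of rows, each a list of 7 numbers: the shift along the tool's x, y, z in m, then the turn, a rotation vector about the tool's x, y, z in degrees, then the gripper command: -1 is fully open, 1 is shut, values between are in proportion. A call has 1 to 5 rows; each row is the pose to reach, as a shift and turn from the pose commanded when the call began, along the tool's axes at that moment; what a row does not reach only later rows make up. A row lasts 1/10 s, in which the tool goes at most 50 mm and 8.59 degrees, less where a joint would pass 70% of its speed; a pose out of reach is approached as far as the arm can. A call with a gripper value outside its range is refused whole. The fingers move at their own pace and stop on an object; "squeeze" is the grip in N (left out, the last holds). Time passes only in rows, so rows that repeat a pose let the fingers close. It gives the time, the measured TCP pose, the force, the opening and the grip force at its end, in the units of the state.
- robot.sense(): the state, without advancing time (a new reading comes with each control period).
- robot.capture(name): name is "scene" or "top" or "wrist"; returns a dict with "img" (420x560x3 uint8, red, green, blue), "fx", "fy", "cx", "cy" (pixels), "k1" (the pictures are not rectified: a ray, as slopes to the right and down, at radius r is drawn at 1 + k1 r^2 times it, then the intrinsics apply), "origin" and "attitude" of the camera in the world; the wrist camera has in their place "hand_eye" (4x4, takes a point from camera to tool coordinates, whose origin is the TCP and whose axes are the flange's). Camera axes: x right, y up, looking along -z (the intrinsics and any distortion apply to the point x, -y, -z); pixel columns grow to the right and rows downward; lengths in m; the calibration is good to about 2 mm. A picture is of the moment at which its call begins: read the wrist's pose just before it. There is no depth.
- robot.finish_job(): hands the job in; it is judged then, once.
The state is a dict: "clock": time; "joints": joint angles; "qd": joint speeds; "effort": joint torques, N m; "tcp_pos": TCP position; "eef_rot": TCP orientation; "contact_force": force on the tool from outside, world axes, zero at the start; "wrist_torque": the same for the moment, N m; "width": finger opening in m; "finger_force": force on a finger pad.
Only numpy, scipy, OpenCV 4.12 (cv2) and the standard library are available. Lean on these libraries where they do the work, as an engineer would, in place of code of your own. Each camera call takes 0.05 s, during which the arm holds its last target. There are 200 camera calls.

TASK

The chisel lying in front of the bedside cabinet would scar the drawer front, so first lay it flat (do not drop it) in the empty wide lane of the chisel tray and let go of it. Then pull the self-closing drawer out until the red lines on its sides are level with the front edges of the cabinet's side boards, and keep holding it there so that the stops can be screwed on: finish with the drawer still held in the gripper. Leave the glue, mallet and tape roll where they are.

Things in the scene. Friction and masses are not known exactly. Their poses are not given: they have to be found in the camera images.
- chisel_grip (a point): bench chisel lying loose in front of the drawer, 240 mm long, 0.15 to 0.3 kg: yellow flat-sided handle 110 x 27 x 25 mm, bare steel blade 25 mm wide, 4.5 mm thick. This point is on the handle's centre line near the balance point, 25 mm behind the front end of the yellow handle, 12.5 mm above what the chisel lies on. Its x axis points along the chisel to the cutting edge, z up.
- chisel_tip (a point): near the blade's cutting edge, 135 mm ahead of chisel_grip; 12.5 mm above the support when the chisel lies on its handle, the blade clear of the support
- chisel_butt (a point): in the rear end of the chisel's handle, 85 mm behind chisel_grip; 12.5 mm above the support when the chisel lies flat
- chisel: the same chisel; origin under the middle of its length, 30 mm towards the blade from chisel_grip; axes as chisel_grip
- tray: low open chisel tray standing fixed on the bench, dark wood with a grey lining: 346 mm long (its x), 196 mm wide (its y), walls 32 mm high and 8 mm thick. A wide empty lane on its +y side, and a narrow lane (52 mm) on its -y side in which another chisel lies fast. Origin: centre of its underside.
- tray_lane (a point): centre of the lined floor (6 mm above the bench) of the tray's wide empty lane, which is 330 mm long (x) and 120 mm wide (y) inside; axes as tray, z up
- cabinet: small oak bedside cabinet without its top board, fixed on the bench: 280 mm deep (x), 380 mm wide (y), 160 mm high, side boards 18 mm thick. Open above, with a drawer in it. Origin: on the bench under the middle of the front edges of its side boards; its -x axis points out of the front, the way the drawer opens, and its yaw varies.
- front_edge (a point): middle of the line joining the upper front corners of the cabinet's two side boards, 160 mm above the bench; the front edges of the boards lie in its y-z plane, x points into the cabinet
- drawer: the drawer (1.6 kg), shut at the start; axes as the cabinet, origin at the cabinet's origin when shut. Slides straight out along the cabinet's -x, up to 190 mm. Spring runners always pull it shut: 3 N when shut, 5 N more per 100 mm. Oak front 376 mm wide, 18 mm thick, 4 to 158 mm above the bench, lying on the cabinet's front edges when shut; box behind it 319 mm wide, sides 14 mm thick, 135 mm high
- handle (a point): middle of the drawer's dark steel bar handle: round bar 12 mm thick, 172 mm long along the cabinet's y, on two posts 128 mm apart; 122 mm above the bench (36 mm below the top of the drawer front), its centre line 38 mm out from the face of the front (32 mm free behind the bar). Moves with the drawer.
- red_line (a point): the mark: a 3 mm wide red line across the middle of a 30 mm piece of blue tape over the top edge of each drawer side; this point is half-way between the two lines, 136 mm above the bench, and moves with the drawer. Its x in front_edge's frame is how far the line is still inside the cabinet: 110 to 160 mm when shut (it varies), 0 when level with the front edges.
- glue: white glue bottle with a red cap, 64 mm across and 170 mm high, standing beside the cabinet (its -y side); origin at the centre of its underside
- mallet: wooden mallet lying on the bench to the left of the cabinet, head 75 x 115 x 62 mm; origin on the bench under its handle
- tape_roll: roll of blue tape lying flat, 104 mm across and 25 mm high; origin at the centre of its underside
There are look-alikes about, which are no part of the job. What is shaped like the chisel but orange is not meant. Of the things shaped like the glue, the white one is meant.

How it is judged:
By the outcome, as a careful person would: the job done as asked, in the order asked, and still so for the second after the job is handed in, while the arm keeps its last pose, push and grip.
It also fails if it takes over 59 s, if anything falls off the work surface, if the arm or the gripper's body presses on something with over 40 N, if the wrist force passes 120 N, or if a joint passes its speed limit or range.

## Working session

There is one attempt and no reset: what is moved stays moved. The work goes in short steps, Python scripts to look and compute and a tool call to move; the robot and the scene stay as the last step left them, time stands still between calls to the robot, and variables do not carry over. Pictures are saved under pics/ and viewed, at most 10 in all, crops included, and the job is handed in when it is done.

Besides the shell and the picture viewer there is one more tool, called in YAML: its name, and indented under it one key for each argument. arm_command: Moves the arm, as the interface text tells. Its arguments: {"type":"object","properties":{"deltas":{"type":"array","items":{"type":"array","items":{"type":"number"}}},"squeeze":{"type":"number"}},"required":["deltas"]}

```bash
mkdir -p pics; cat > h.py <<'E'
import numpy as np, cv2
from scipy.spatial.transform import Rotation as R
from bench import robot
def save(c,n): cv2.imwrite('pics/'+n+'.png',c['img'][:,:,::-1])
def pose(c,s=None):
    if 'hand_eye' in c:
        H=np.array(c['hand_eye']); T=np.eye(4); T[:3,:3]=R.from_quat(s['eef_rot']).as_matrix(); T[:3,3]=s['tcp_pos']
        M=T@H; return M[:3,3],M[:3,:3]
    a=np.array(c['attitude']); return np.array(c['origin']), (a if a.shape==(3,3) else R.from_quat(a).as_matrix())
def ray(c,uv,s=None):
    o,A=pose(c,s); K=np.array([[c['fx'],0,c['cx']],[0,c['fy'],c['cy']],[0,0,1]],float)
    p=cv2.undistortPoints(np.array(uv,float).reshape(-1,1,2),K,np.array([c['k1'],0,0,0,0.])).reshape(-1,2)
    return o,(A@np.c_[p[:,0],-p[:,1],-np.ones(len(p))].T).T
def onz(c,uv,z,s=None):
    o,d=ray(c,uv,s); return o+d*((z-o[2])/d[:,2])[:,None]
E
python3 - <<'E'
from h import *
s=robot.sense();print(s)
for n in('scene','top'):
    c=robot.capture(n);save(c,n);print({k:v for k,v in c.items() if k!='img'})
E
```

```text
{'clock': 0.0, 'joints': array([ 1.25811205,  0.38424277,  0.0163833 ,  1.37114781, -0.00630151,
        1.3881921 , -0.04655379]), 'qd': array([ 0.00043599,  0.00016537,  0.00030537,  0.00045172, -0.00071958,
       -0.00126872, -0.00079047]), 'effort': array([-5.62609821e-04, -6.27599573e+01,  8.43934827e-01, -3.71818793e+01,
        1.64613384e-02,  1.42098029e-02,  7.09501569e-05]), 'tcp_pos': array([ 0.15440415, -0.60511441,  0.23027894]), 'eef_rot': array([ 9.92210575e-01,  1.24568188e-01, -1.39195361e-04, -9.60262688e-04]), 'contact_force': array([-0.53359364,  0.38454268, -0.1532096 ]), 'wrist_torque': array([-0.02072463, -0.01272187,  0.02393215]), 'finger_force': 0.0, 'width': 0.08507944335063729}
{'fx': 382.6744741245185, 'fy': 382.6744741245185, 'cx': 271.1704219493673, 'cy': 207.3446301744178, 'k1': 0.025777619066958544, 'origin': array([1.33075549, 0.32555195, 0.80451752]), 'attitude': array([0.23885117, 0.34762535, 0.75018227, 0.50924778])}
{'fx': 438.74913688061696, 'fy': 438.74913688061696, 'cx': 279.20545866089606, 'cy': 206.41553517535397, 'k1': -0.086434654657946, 'origin': array([0.31954616, 0.04598045, 1.57563813]), 'attitude': array([-0.0609665 ,  0.05592494,  0.711902  , -0.69738873])}
```

View pics/scene.png

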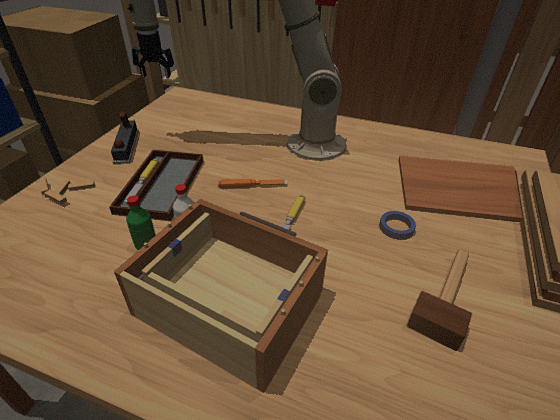

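View pics/top.png

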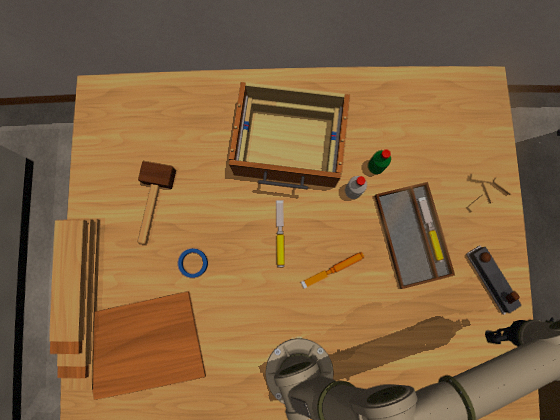

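The top view shows these candidates for the chisel:
- Yellow handle at (281,250), blade to (280,203). It is loose in front of the drawer.
- Orange one at (335,270), a look-alike.
- Yellow one at (435,245), fixed in the tray's narrow lane.

I choose (281,250). The white glue bottle is at (358,187), the green look-alike at (380,161), the drawer handle at about (283,182), and the tray spans (375–453, 183–288).

```bash
python3 - <<'E'
from h import *
c=robot.capture('top');im=c['img'];np.save('top.npy',im)
x0,y0=220,70
cv2.imwrite('pics/crop.png',cv2.resize(im[70:300,220:460,::-1],None,fx=2.6,fy=2.6,interpolation=cv2.INTER_CUBIC))
hsv=cv2.cvtColor(im,cv2.COLOR_RGB2HSV)
def comps(m,lo=15):
    n,l,st,ce=cv2.connectedComponentsWithStats(m.astype(np.uint8));return [(st[i],ce[i],(l==i)) for i in range(1,n) if st[i][4]>lo]
y=cv2.inRange(hsv,(22,170,120),(33,255,255))>0
for st,ce,m in comps(y,60):
    r=cv2.minAreaRect(np.argwhere(m)[:,::-1].astype(np.float32)); b=cv2.boxPoints(r)
    print('yellow',st,ce,onz(c,[ce],.0225),np.round(onz(c,b,.0225),3).tolist())
b=cv2.inRange(hsv,(105,120,60),(130,255,255))>0
for st,ce,m in comps(b,8): print('blue',st,ce,onz(c,[ce],.136))
r=cv2.inRange(hsv,(0,190,130),(6,255,255))>0
for st,ce,m in comps(r,8): print('red',st,ce,onz(c,[ce],.17))
E
```

```text
yellow [429 231  15  29 190] [436.07368421 245.06842105] [[ 0.4273299  -0.50233091  0.0225    ]] [[0.477, -0.479, 0.022], [0.483, -0.502, 0.022], [0.38, -0.525, 0.022], [0.374, -0.502, 0.022]]
yellow [277 235   8  30 209] [280.04784689 249.43062201] [[0.42491081 0.05458237 0.0225    ]] [[0.374, 0.066, 0.022], [0.476, 0.064, 0.022], [0.476, 0.04, 0.022], [0.373, 0.042, 0.022]]
blue [244 122   5   3  11] [246.18181818 122.63636364] [[0.8556664  0.16201996 0.136     ]]
blue [243 126   5   4  13] [245.30769231 127.30769231] [[0.83878507 0.1651214  0.136     ]]
blue [331 132   5   3  12] [333.16666667 133.16666667] [[ 0.81093301 -0.13632033  0.136     ]]
blue [331 137   5   3  15] [333. 138.] [[ 0.79361417 -0.13499451  0.136     ]]
blue [178 249  29  28 282] [192.33687943 262.41843972] [[0.38006367 0.34232489 0.136     ]]
red [382 150   9   7  50] [385.92 153.02] [[ 0.72708222 -0.30520763  0.17      ]]
red [357 176   8   9  55] [360.56363636 180.03636364] [[ 0.63659673 -0.21540103  0.17      ]]
```

View pics/crop.png

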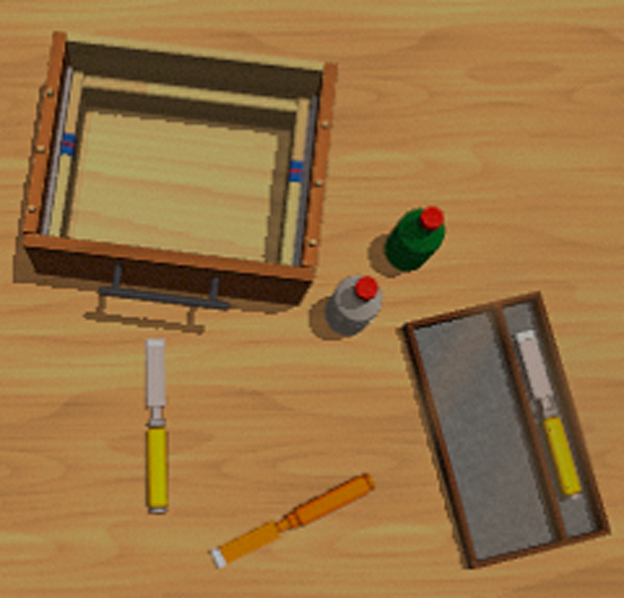

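The crop confirms the choice: a loose yellow chisel, its tip at crop (154,340) pointing to the drawer. The wide lane is the left one, and the tray corners are visible. The red lines on the blue tape are at crop (68,144) and (295,171).

```bash
python3 - <<'E'
from h import *
c=robot.capture('top')
P=lambda l,z: onz(c,(np.array(l,float)+.5)/2.6-.5+[220,70],z)
t=P([(404,327),(541,292),(609,533),(470,569)],.032);print('tray',t.round(3).tolist(),[np.linalg.norm(t[i]-t[(i+1)%4]).round(3) for i in range(4)])
x=(t[0]+t[1]-t[2]-t[3]);yaw=np.arctan2(x[1],x[0]);m=t.mean(0);print('yaw',np.degrees(yaw),m,'lane',m+.03*np.array([-np.sin(yaw),np.cos(yaw),0]))
print('tip',P([(154,340)],.0145),'end',P([(157,513)],.0125))
h=P([(101,290),(228,305)],.126);print('bar',h,np.linalg.norm(h[1]-h[0]),h.mean(0),np.degrees(np.arctan2(-(h[0]-h[1])[0],(h[0]-h[1])[1])))
f=P([(24,243),(315,275)],.158);print('front',f,np.linalg.norm(f[1]-f[0]),f.mean(0))
s=robot.sense();print(R.from_quat(s['eef_rot']).as_matrix().round(3))
w=robot.capture('wrist');print(np.round(w['hand_eye'],3),w['fx'])
E
```

```text
tray [[0.61, -0.29, 0.032], [0.656, -0.486, 0.032], [0.321, -0.556, 0.032], [0.278, -0.362, 0.032]] [np.float64(0.201), np.float64(0.342), np.float64(0.198), np.float64(0.339)]
yaw 11.961842279107591 [ 0.46622982 -0.42362569  0.032     ] lane [ 0.46001201 -0.39427712  0.032     ]
tip [[0.60224776 0.05512839 0.0145    ]] end [[0.36349756 0.0557858  0.0125    ]]
bar [[ 0.64968791  0.1221647   0.126     ]
 [ 0.62615835 -0.04246694  0.126     ]] 0.16630459527632802 [0.63792313 0.03984888 0.126     ] -8.133769085235581
front [[ 0.70651747  0.21880392  0.158     ]
 [ 0.6561677  -0.15279799  0.158     ]] 0.37499744299187926 [0.68134258 0.03300297 0.158     ]
[[ 0.969  0.247 -0.   ]
 [ 0.247 -0.969  0.001]
 [-0.    -0.001 -1.   ]]
[[-0.001  0.963  0.271  0.068]
 [ 1.     0.     0.002  0.001]
 [ 0.001  0.271 -0.963 -0.143]
 [ 0.     0.     0.     1.   ]] 371.1913894370557
```

arm_command:
  deltas:
    - [0.043, -0.025, 0, 0, 0, 2.9, -1]
    - [0.086, -0.05, 0, 0, 0, 5.7, -1]
    - [0.128, -0.076, 0, 0, 0, 8.6, -1]
    - [0.171, -0.101, 0, 0, 0, 11.4, -1]
    - [0.214, -0.126, 0, 0, 0, 14.3, -1]

```text
clock: 0.75
tcp_pos: [0.3318, -0.4289, 0.2314]
eef_rot: [1.0, -0.001, 0.0, 0.0]
contact_force: [1.5, -0.9, -0.6]
width: 0.0853
finger_force: 0.0
```

arm_command:
  deltas:
    - [0.023, -0.042, 0, 0, 0, 0, -1]
    - [0.047, -0.084, 0, 0, 0, 0, -1]
    - [0.07, -0.125, 0, 0, 0, 0, -1]
    - [0.093, -0.167, 0, 0, 0, 0, -1]
    - [0.116, -0.209, 0, 0, 0, 0, -1]

```text
clock: 1.25
tcp_pos: [0.4473, -0.2197, 0.2315]
eef_rot: [1.0, 0.0, 0.0, 0.0]
contact_force: [0.2, -0.7, -0.7]
width: 0.0856
finger_force: 0.0
```

arm_command:
  deltas:
    - [0, -0.05, 0, 0, 0, 0, -1]
    - [0, -0.1, 0, 0, 0, 0, -1]
    - [0, -0.15, 0, 0, 0, 0, -1]
    - [0, -0.2, 0, 0, 0, 0, -1]
    - [0, -0.25, 0, 0, 0, 0, -1]

```text
clock: 1.75
tcp_pos: [0.4462, 0.0303, 0.2316]
eef_rot: [1.0, 0.0, 0.0, 0.0]
contact_force: [0.8, 0.2, 0.0]
width: 0.0853
finger_force: 0.0
```

arm_command:
  deltas:
    - [0, -0.025, 0.02, 0, 0, 0, -1]
    - [0, -0.025, 0.04, 0, 0, 0, -1]
    - [0, -0.025, 0.06, 0, 0, 0, -1]
    - [0, -0.025, 0.06, 0, 0, 0, -1]

```text
clock: 2.15
tcp_pos: [0.4449, 0.0534, 0.1691]
eef_rot: [1.0, 0.0, -0.002, 0.0]
contact_force: [-0.5, -0.1, -1.0]
width: 0.0852
finger_force: 0.0
```

```bash
cat > y.py <<'E'
from h import *
import sys
s=robot.sense();c=robot.capture('wrist');save(c,sys.argv[1]);im=c['img']
print(s['tcp_pos'].round(4),s['eef_rot'].round(4))
hsv=cv2.cvtColor(im,cv2.COLOR_RGB2HSV)
m=cv2.inRange(hsv,(22,150,80),(33,255,255))
n,l,st,ce=cv2.connectedComponentsWithStats(m)
i=1+np.argmax(st[1:,4]);print(st[i])
b=cv2.boxPoints(cv2.minAreaRect(np.argwhere(l==i)[:,::-1].astype(np.float32)))
z=float(sys.argv[2]);w=onz(c,b,z,s);print(b.round(0).tolist(),w.round(4).tolist(),w.mean(0))
E
python3 y.py w1 .025
```

```text
[0.4449 0.0534 0.1691] [ 1.0e+00  4.0e-04 -2.2e-03  1.0e-04]
[ 262  146   34  128 4081]
[[262.0, 146.0], [295.0, 146.0], [295.0, 273.0], [262.0, 273.0]] [[0.4816, 0.0684, 0.025], [0.4816, 0.043, 0.025], [0.3747, 0.042, 0.025], [0.3747, 0.07, 0.025]] [0.42816653 0.05584323 0.025     ]
```

View pics/w1.png

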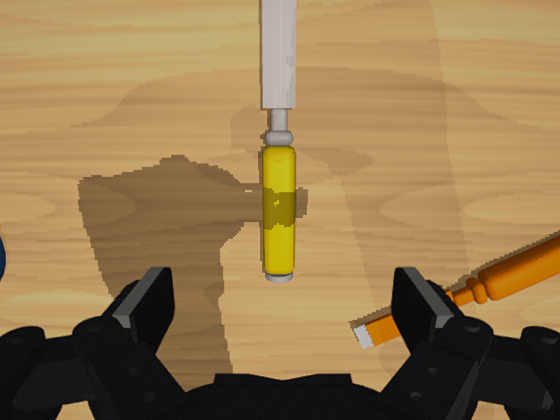

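The wrist view shows the chisel handle straight under the tool, at pixels (262–295, 146–273). The orange look-alike is clear on the right.

arm_command:
  deltas:
    - [0.01, -0.0025, 0.04, 0, 0, 0, -0.5]
    - [0.01, -0.0025, 0.08, 0, 0, 0, -0.3]
    - [0.01, -0.0025, 0.12, 0, 0, 0, -0.2]
    - [0.01, -0.0025, 0.145, 0, 0, 0, -0.2]
    - [0.01, -0.0025, 0.155, 0, 0, 0, -0.2]

```text
clock: 2.7
tcp_pos: [0.456, 0.0555, 0.0151]
eef_rot: [1.0, -0.0, -0.001, 0.0]
contact_force: [0.2, 0.6, 0.5]
width: 0.0513
finger_force: 0.0
```

arm_command:
  deltas:
    - [0, 0, 0.004, 0, 0, 0, -0.2]
    - [0, 0, 0.008, 0, 0, 0, -0.2]
    - [0, 0, 0.008, 0, 0, 0, -0.2]

```text
clock: 3.0
tcp_pos: [0.4576, 0.0559, 0.0093]
eef_rot: [1.0, -0.0, 0.001, 0.0]
contact_force: [-0.4, 0.0, 0.7]
width: 0.0507
finger_force: 0.0
```

arm_command:
  deltas:
    - [0, 0, 0.003, 0, 0, 0, -0.2]
    - [0, 0, 0.005, 0, 0, 0, -0.2]
    - [0, 0, 0.005, 0, 0, 0, 0.2]
    - [0, 0, 0.005, 0, 0, 0, 1]
    - [0, 0, 0.005, 0, 0, 0, 1]
  squeeze: 60

```text
clock: 3.5
tcp_pos: [0.4569, 0.056, 0.0037]
eef_rot: [1.0, 0.0, 0.0, 0.0]
contact_force: [-2.0, -0.1, 4.6]
width: 0.026
finger_force: 59.6
```

arm_command:
  deltas:
    - [0, 0, 0, 0, 0, 0, 1]
    - [0, 0, 0, 0, 0, 0, 1]
    - [0, 0, 0, 0, 0, 0, 1]

```text
clock: 3.8
tcp_pos: [0.4569, 0.056, 0.0037]
eef_rot: [1.0, 0.0, 0.0, 0.0]
contact_force: [-1.1, 0.2, 5.4]
width: 0.0258
finger_force: 59.8
```

arm_command:
  deltas:
    - [0, 0, -0.02, 0, 0, 0, 1]
    - [0, 0, -0.06, 0, 0, 0, 1]
    - [0, 0, -0.11, 0, 0, 0, 1]
    - [0, 0, -0.16, 0, 0, 0, 1]
    - [0, 0, -0.21, 0, 0, 0, 1]

```text
clock: 4.3
tcp_pos: [0.4558, 0.056, 0.2149]
eef_rot: [1.0, 0.0, -0.0, -0.0]
contact_force: [0.9, -0.8, -3.3]
width: 0.0258
finger_force: 59.3
```

arm_command:
  deltas:
    - [0, 0.045, -0.01, 0, 0, 0, 1]
    - [0, 0.09, -0.02, 0, 0, 0, 1]
    - [0, 0.135, -0.02, 0, 0, 0, 1]
    - [0, 0.18, -0.02, 0, 0, 0, 1]
    - [0, 0.225, -0.02, 0, 0, 0, 1]

```text
clock: 4.8
tcp_pos: [0.456, -0.1707, 0.233]
eef_rot: [1.0, 0.0, -0.0, -0.0]
contact_force: [1.2, -0.3, -2.1]
width: 0.0258
finger_force: 59.4
```

arm_command:
  deltas:
    - [-0.004, 0.046, 0, 0, 0, -2.4, 1]
    - [-0.008, 0.092, 0, 0, 0, -4.8, 1]
    - [-0.012, 0.138, 0, 0, 0, -7.2, 1]
    - [-0.016, 0.184, 0, 0, 0, -9.6, 1]
    - [-0.02, 0.231, 0, 0, 0, -12, 1]

```text
clock: 5.3
tcp_pos: [0.4361, -0.4015, 0.2326]
eef_rot: [0.994, 0.106, -0.0, -0.0]
contact_force: [1.0, 0.4, -1.9]
width: 0.0257
finger_force: 59.4
```

```bash
python3 y.py w2 .21
```

```text
[ 0.4361 -0.4015  0.2326] [ 9.944e-01  1.057e-01 -4.000e-04 -5.000e-04]
[ 247  225   72  155 9996]
[[247.0, 379.0], [247.0, 225.0], [318.0, 225.0], [318.0, 379.0]] [[0.3588, -0.3991, 0.21], [0.4459, -0.3831, 0.21], [0.4529, -0.4157, 0.21], [0.367, -0.4368, 0.21]] [ 0.4061514  -0.40867623  0.21      ]
```

View pics/w2.png

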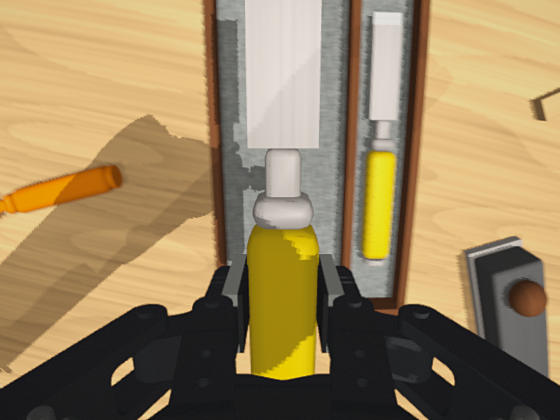

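The chisel is level in the grip over the wide lane. The lane lies between the left wall at about (217,100) and the divider at about (352,100). The tray's near end is at row ~305.

```bash
python3 - <<'E'
from h import *
s=robot.sense();c=robot.capture('wrist')
w=onz(c,[(208,50),(215,190),(424,50),(407,240),(402,312),(362,305),(351,50),(345,190)],.032,s)
Rm=R.from_quat(s['eef_rot']).as_matrix()
print(w.round(3)); print(((w-s['tcp_pos'])@Rm).round(4))
E
```

```text
[[ 0.531 -0.325  0.032]
 [ 0.408 -0.351  0.032]
 [ 0.57  -0.51   0.032]
 [ 0.397 -0.545  0.032]
 [ 0.317 -0.565  0.032]
 [ 0.318 -0.521  0.032]
 [ 0.556 -0.447  0.032]
 [ 0.433 -0.472  0.032]]
[[ 0.1151 -0.0641  0.1988]
 [-0.01   -0.0634  0.1993]
 [ 0.1163  0.1248  0.1993]
 [-0.061   0.1242  0.2   ]
 [-0.1426  0.1272  0.2004]
 [-0.1335  0.0837  0.2002]
 [ 0.1149  0.0602  0.1991]
 [-0.0101  0.0598  0.1996]]
```

arm_command:
  deltas:
    - [-0.006, 0.001, 0.04, 0, 0, 0, 1]
    - [-0.006, 0.001, 0.085, 0, 0, 0, 1]
    - [-0.006, 0.001, 0.13, 0, 0, 0, 1]
    - [-0.006, 0.001, 0.17, 0, 0, 0, 1]
    - [-0.006, 0.001, 0.195, 0, 0, 0, 1]

```text
clock: 5.9
tcp_pos: [0.429, -0.4005, 0.034]
eef_rot: [0.995, 0.105, -0.002, -0.002]
contact_force: [0.2, -0.1, -2.0]
width: 0.0262
finger_force: 59.7
```

arm_command:
  deltas:
    - [0, 0, 0.006, 0, 0, 0, 1]
    - [0, 0, 0.012, 0, 0, 0, 1]
    - [0, 0, 0.018, 0, 0, 0, 1]
    - [0, 0, 0.022, 0, 0, 0, 1]
    - [0, 0, 0.022, 0, 0, 0, 1]

```text
clock: 6.4
tcp_pos: [0.4313, -0.4025, 0.0167]
eef_rot: [0.995, 0.105, 0.0, 0.0]
contact_force: [-0.2, -0.2, -1.9]
width: 0.0262
finger_force: 59.7
```

arm_command:
  deltas:
    - [0, 0, 0.002, 0, 0, 0, 1]
    - [0, 0, 0.004, 0, 0, 0, 1]
    - [0, 0, 0.005, 0, 0, 0, 1]
    - [0, 0, 0.005, 0, 0, 0, 1]

```text
clock: 6.8
tcp_pos: [0.431, -0.4022, 0.0112]
eef_rot: [0.995, 0.105, -0.0, -0.0]
contact_force: [0.5, 0.6, -1.2]
width: 0.026
finger_force: 59.7
```

arm_command:
  deltas:
    - [0, 0, 0.001, 0, 0, 0, 1]
    - [0, 0, 0.001, 0, 0, 0, 1]
    - [0, 0, 0.001, 0, 0, 0, 1]

```text
clock: 7.1
tcp_pos: [0.4311, -0.4023, 0.0103]
eef_rot: [0.995, 0.105, 0.0, -0.0]
contact_force: [-0.1, -0.1, -2.9]
width: 0.0258
finger_force: 59.7
```

arm_command:
  deltas:
    - [0, 0, 0.001, 0, 0, 0, 1]
    - [0, 0, 0.001, 0, 0, 0, 1]
    - [0, 0, 0.001, 0, 0, 0, 1]

```text
clock: 7.4
tcp_pos: [0.4312, -0.4024, 0.0098]
eef_rot: [0.995, 0.105, 0.0, 0.0]
contact_force: [-1.9, 0.8, 3.9]
width: 0.0255
finger_force: 60.3
```

Contact. The chisel is resting on the lining, so I'll release and rise.

arm_command:
  deltas:
    - [0, 0, 0, 0, 0, 0, 0.2]
    - [0, 0, 0, 0, 0, 0, -0.05]
    - [0, 0, 0, 0, 0, 0, -0.2]
    - [0, 0, 0, 0, 0, 0, -0.2]
    - [0, 0, 0, 0, 0, 0, -0.2]
  squeeze: 20

```text
clock: 7.9
tcp_pos: [0.4311, -0.4023, 0.0092]
eef_rot: [0.995, 0.105, 0.0, -0.0]
contact_force: [-0.0, 0.2, -0.2]
width: 0.0513
finger_force: 0.0
```

arm_command:
  deltas:
    - [0, 0, -0.01, 0, 0, 0, -0.2]
    - [0, 0, -0.04, 0, 0, 0, -0.2]
    - [0, 0, -0.09, 0, 0, 0, -0.2]
    - [0, 0, -0.14, 0, 0, 0, -0.2]
    - [0, 0, -0.19, 0, 0, 0, -0.2]

```text
clock: 8.4
tcp_pos: [0.4309, -0.402, 0.2022]
eef_rot: [0.994, 0.105, 0.0, 0.0]
contact_force: [1.5, -1.3, 0.2]
width: 0.0508
finger_force: 0.0
```

```bash
python3 y.py w3 .031
```

```text
[ 0.4309 -0.402   0.2022] [9.945e-01 1.048e-01 3.000e-04 1.000e-04]
[ 367  148   38  119 3649]
[[366.0, 265.0], [373.0, 148.0], [405.0, 150.0], [398.0, 267.0]] [[0.3737, -0.4933, 0.031], [0.4795, -0.4703, 0.031], [0.4839, -0.4981, 0.031], [0.3779, -0.5239, 0.031]] [ 0.42874296 -0.49638759  0.031     ]
```

View pics/w3.png

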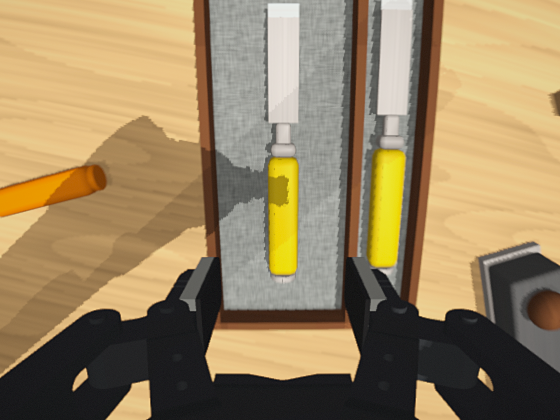

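The yellow chisel now lies flat and released in the middle of the wide lane, at pixels (268–300, 5–283). Next is the drawer.

arm_command:
  deltas:
    - [0.022, -0.037, -0.02, 0, 0, -7, -0.2]
    - [0.044, -0.073, -0.04, 0, 0, -14, -0.2]
    - [0.066, -0.11, -0.06, 0, 0, -21, -0.2]
    - [0.088, -0.146, -0.08, 0, 0, -28, -0.2]
    - [0.11, -0.183, -0.1, 0, 0, -35, -0.2]

```text
clock: 8.95
tcp_pos: [0.5007, -0.1987, 0.3009]
eef_rot: [0.916, 0.401, 0.0, 0.001]
contact_force: [1.7, -0.9, -0.4]
width: 0.0515
finger_force: 0.0
```

arm_command:
  deltas:
    - [0.048, 0, 0, 0, 0, -7, -0.2]
    - [0.096, 0, 0, 0, 0, -14, -0.2]
    - [0.144, 0, 0, 0, 0, -21, -0.2]
    - [0.192, 0, 0, 0, 0, -28, -0.2]
    - [0.24, 0, 0, 0, 0, -34.5, -0.2]

```text
clock: 9.45
tcp_pos: [0.6652, -0.0237, 0.3001]
eef_rot: [0.756, 0.654, 0.0, 0.0]
contact_force: [0.7, -0.7, 0.2]
width: 0.0509
finger_force: 0.0
```

arm_command:
  deltas:
    - [0.02, 0.018, -0.01, 0, 0, 0, -0.2]
    - [0.04, 0.036, -0.01, 0, 0, 0, -0.2]
    - [0.04, 0.036, -0.01, 0, 0, 0, -0.2]

```text
clock: 9.75
tcp_pos: [0.7067, 0.0136, 0.308]
eef_rot: [0.756, 0.655, 0.0, -0.001]
contact_force: [0.9, 0.8, -0.4]
width: 0.0512
finger_force: 0.0
```

```bash
python3 - <<'E'
from h import *
s=robot.sense();c=robot.capture('wrist');save(c,'w4');print(s['tcp_pos'],s['eef_rot'])
E
```

```text
[0.70674663 0.0135725  0.30802324] [ 7.55931021e-01  6.54649694e-01  2.62922516e-04 -1.41421694e-03]
```

View pics/w4.png

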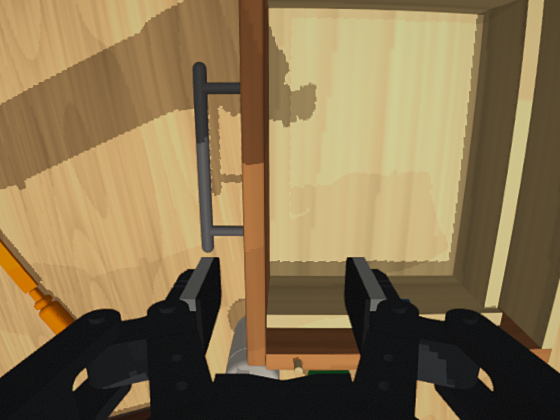

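The close view shows the bar from (199,65) to (208,250), its posts at rows 88 and 231, and the outer edge of the front along x ≈ 240–248. The tape marks are out of view.

```bash
python3 - <<'E'
from h import *
s=robot.sense();c=robot.capture('wrist')
Rm=R.from_quat(s['eef_rot']).as_matrix()
def q(p,z):
    w=onz(c,p,z,s); d=w[0]-w[-1]; print(w.round(4).tolist(),'len',np.linalg.norm(d).round(4),'mid',w.mean(0).round(4),'yaw',np.degrees(np.arctan2(-d[0],d[1])).round(2),'tool',((w.mean(0)-s['tcp_pos'])@Rm).round(4))
q([(199.5,63),(208,251)],.122); q([(204,88),(208.5,231)],.122)
q([(239,5),(247,360)],.158); q([(267,8),(267,350)],.158)
print(2*np.degrees(np.arctan2(s['eef_rot'][1],s['eef_rot'][0])))
E
```

```text
[[0.6511, 0.1238, 0.122], [0.6253, -0.044, 0.122]] len 0.1698 mid [0.6382 0.0399 0.122 ] yaw -8.75 tool [ 0.018  -0.071   0.1866]
[[0.651, 0.1031, 0.122], [0.6298, -0.0242, 0.122]] len 0.129 mid [0.6404 0.0394 0.122 ] yaw -9.46 tool [ 0.0178 -0.0688  0.1866]
[[0.6944, 0.1546, 0.158], [0.6488, -0.1445, 0.158]] len 0.3025 mid [0.6716 0.005  0.158 ] yaw -8.68 tool [-0.0117 -0.033   0.1505]
[[0.7143, 0.1494, 0.158], [0.6693, -0.136, 0.158]] len 0.2889 mid [0.6918 0.0067 0.158 ] yaw -8.97 tool [-0.0071 -0.0132  0.1504]
81.68175236011518
```

arm_command:
  deltas:
    - [0.009, -0.036, 0, 0, 0, 0.2, 0.2]
    - [0.018, -0.071, 0, 0, 0, 0.3, 0.2]
    - [0.018, -0.071, 0.04, 0, 0, 0.3, 0.2]
    - [0.018, -0.071, 0.08, 0, 0, 0.3, 0.2]
    - [0.018, -0.071, 0.11, 0, 0, 0.3, 0.2]

```text
clock: 10.35
tcp_pos: [0.6368, 0.0354, 0.1982]
eef_rot: [0.76, 0.65, -0.001, 0.001]
contact_force: [0.5, -0.7, 0.0]
width: 0.0339
finger_force: 0.0
```

```bash
python3 - <<'E'
from h import *
s=robot.sense();c=robot.capture('wrist');save(c,'w5');print(s['tcp_pos'],s['width'])
E
```

```text
[0.63677842 0.03543244 0.19819882] 0.03385855555506608
```

View pics/w5.png

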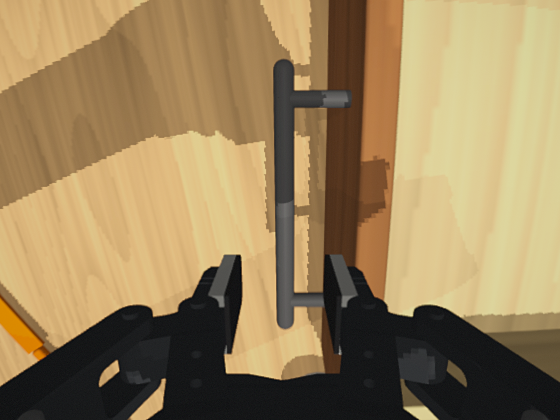

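The bar is at column ~284, midway between the pads (240 and 325), and the grasp is well inside the posts. Descending.

arm_command:
  deltas:
    - [0, 0, 0.025, 0, 0, 0, 0.2]
    - [0, 0, 0.05, 0, 0, 0, 0.2]
    - [0, 0, 0.075, 0, 0, 0, 0.2]
    - [0, 0, 0.092, 0, 0, 0, 0.2]
    - [0, 0, 0.092, 0, 0, 0, 0.2]

```text
clock: 10.9
tcp_pos: [0.6389, 0.036, 0.1145]
eef_rot: [0.76, 0.65, 0.001, 0.003]
contact_force: [-21.4, -4.2, 33.7]
width: 0.0341
finger_force: 19.9
```

arm_command:
  deltas:
    - [0, 0, 0.002, 0, 0, 0, 1]
    - [0, 0, 0.002, 0, 0, 0, 1]
    - [0, 0, 0.002, 0, 0, 0, 1]
    - [0, 0, 0.002, 0, 0, 0, 1]
    - [0, 0, 0.002, 0, 0, 0, 1]
  squeeze: 70

```text
clock: 11.4
tcp_pos: [0.6385, 0.0371, 0.1118]
eef_rot: [0.76, 0.65, 0.001, 0.002]
contact_force: [-16.1, -1.2, 30.4]
width: 0.0093
finger_force: 68.7
```

Contact of about 30 N, probably the rear finger's linkage on the top edge of the front. I'll relieve it, re-descend with a narrower opening, and take the force readings.

arm_command:
  deltas:
    - [0, 0, -0.008, 0, 0, 0, 1]
    - [0, 0, -0.008, 0, 0, 0, 0.45]
    - [0, 0, -0.012, 0, 0, 0, 0.45]
    - [0, 0, -0.016, 0, 0, 0, 0.45]
    - [0, 0, -0.016, 0, 0, 0, 0.45]
  squeeze: 20

```text
clock: 11.9
tcp_pos: [0.6392, 0.0374, 0.1233]
eef_rot: [0.759, 0.651, 0.001, 0.001]
contact_force: [0.3, 0.3, 0.2]
width: 0.0237
finger_force: 0.0
```

```bash
python3 - <<'E'
from h import *
s=robot.sense();c=robot.capture('wrist');save(c,'w6');print(s['tcp_pos'],s['width'],s['contact_force'])
E
```

```text
[0.63921868 0.03740388 0.12331454] 0.023650290267938544 [0.28142627 0.33886248 0.19869808]
```

View pics/w6.png

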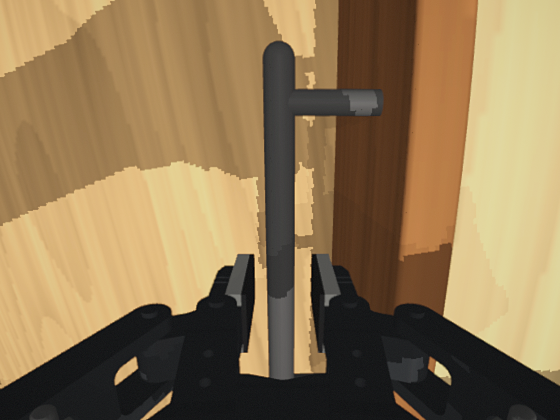

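Force is zero now. The bar (col ~279) is centred between the pads, but the right knuckle (~col 420) overhangs the drawer front. I'll lean the gripper about 17° away from the front, about the bar axis, and go down along the tool axis.

arm_command:
  deltas:
    - [0, -0.001, 0, -8, 0, 0, 0.4]
    - [0, -0.002, 0, -17, 0, 0, 0.4]
    - [0, 0, 0.006, -17, 0, 0, 0.4]
    - [0, 0.002, 0.012, -17, 0, 0, 0.4]
    - [0, 0.003, 0.015, -17, 0, 0, 0.4]

```text
clock: 12.45
tcp_pos: [0.6424, 0.0365, 0.1067]
eef_rot: [0.751, 0.643, 0.096, 0.112]
contact_force: [0.0, -0.1, -0.4]
width: 0.0257
finger_force: 0.0
```

arm_command:
  deltas:
    - [0, 0, 0.003, 0, 0, 0, 0.4]
    - [0, 0, 0.003, 0, 0, 0, 1]
    - [0, 0, 0.003, 0, 0, 0, 1]
    - [0, 0, 0.003, 0, 0, 0, 1]
    - [0, 0, 0.003, 0, 0, 0, 1]
  squeeze: 90

```text
clock: 12.95
tcp_pos: [0.6424, 0.037, 0.1036]
eef_rot: [0.751, 0.644, 0.096, 0.112]
contact_force: [3.2, -0.6, -2.3]
width: 0.0091
finger_force: 87.6
```

```bash
cat > red.py <<'E'
from h import *
s=robot.sense();Rm=R.from_quat(s['eef_rot']).as_matrix()
u=np.array([np.cos(np.radians(-8.6)),np.sin(np.radians(-8.6)),0])
print('tcp',s['tcp_pos'].round(4),'out along cab:',(s['tcp_pos']@u).round(4),'F',s['contact_force'].round(1),'w',s['width'],s['finger_force'],'-x_cab in tool',(-u@Rm).round(4))
for cam in('top','scene'):
    c=robot.capture(cam);save(c,'last_'+cam);hsv=cv2.cvtColor(c['img'],cv2.COLOR_RGB2HSV)
    b=cv2.inRange(hsv,(105,90,40),(130,255,255))
    b=cv2.morphologyEx(b,cv2.MORPH_CLOSE,np.ones((5,5)))
    n,l,st,ce=cv2.connectedComponentsWithStats(b)
    for i in range(1,n):
        w=onz(c,[ce[i]],.136)[0]
        if 12<st[i][4]<250 and .55<w[0]<.9: print(cam,st[i],ce[i].round(1),w.round(4),'u:',(w@u).round(4))
E
python3 red.py
```

```text
tcp [0.6424 0.037  0.1036] out along cab: 0.6296 F [ 3.2 -0.6 -2.3] w 0.009086721011200116 87.64593243598938 -x_cab in tool [-0.0036 -0.9562 -0.2927]
top [243 122   6   8  38] [245.5 125.5] [0.8453 0.1644 0.136 ] u: 0.8112
top [331 132   6   9  38] [333.2 136.1] [ 0.8004 -0.1359  0.136 ] u: 0.8117
scene [168 239  13   9  48] [174.2 242.9] [ 0.8042 -0.133   0.136 ] u: 0.8151
scene [278 288  12  12  71] [283.6 293.9] [0.8486 0.1668 0.136 ] u: 0.8141
```

arm_command:
  deltas:
    - [0, -0.015, -0.0046, 0, 0, 0, 1]
    - [0, -0.038, -0.0116, 0, 0, 0, 1]
    - [0, -0.062, -0.019, 0, 0, 0, 1]
    - [0, -0.086, -0.0263, 0, 0, 0, 1]
    - [0, -0.11, -0.0337, 0, 0, 0, 1]

```text
clock: 13.55
tcp_pos: [0.528, 0.0541, 0.1036]
eef_rot: [0.751, 0.643, 0.097, 0.113]
contact_force: [10.6, -2.1, -7.0]
width: 0.0093
finger_force: 90.4
```

arm_command:
  deltas:
    - [0, -0.006, -0.002, 0, 0, 0, 1]
    - [0, -0.009, -0.003, 0, 0, 0, 1]
    - [0, -0.009, -0.003, 0, 0, 0, 1]

```text
clock: 13.85
tcp_pos: [0.5187, 0.0554, 0.1036]
eef_rot: [0.751, 0.644, 0.096, 0.113]
contact_force: [9.2, -3.7, -9.5]
width: 0.0091
finger_force: 90.3
```

```bash
python3 red.py; python3 - <<'E'
import cv2,numpy as np
t=cv2.imread('pics/last_top.png');s=cv2.imread('pics/last_scene.png')
z=lambda i,x,y,w,h,k: cv2.resize(i[y:y+h,x:x+w],None,fx=k,fy=k,interpolation=cv2.INTER_CUBIC)
# top: left, right ; scene: two marks
o=np.vstack([np.hstack([z(t,222,130,50,37,8),z(t,310,142,50,37,8)]),np.hstack([z(s,152,190,50,37,8),z(s,262,240,50,37,8)])])
cv2.imwrite('pics/final.png',o);print(o.shape)
E
```

```text
tcp [0.5187 0.0554 0.1036] out along cab: 0.5046 F [ 9.2 -3.7 -9.5] w 0.009064378104317107 90.32151460647583 -x_cab in tool [-0.0037 -0.9562 -0.2926]
top [238 156   6   9  42] [240.4 160.2] [0.722  0.1824 0.136 ] u: 0.6866
top [327 167   6   9  46] [329.3 171. ] [ 0.6776 -0.1175  0.136 ] u: 0.6875
scene [201 211  10   7  38] [205.5 214. ] [ 0.6817 -0.1148  0.136 ] u: 0.6912
scene [304 252  11  10  47] [309.  256.6] [0.7255 0.1854 0.136 ] u: 0.6897
(592, 800, 3)
```

```bash
python3 - <<'E'
import cv2,numpy as np
t=cv2.imread('pics/last_top.png');s=cv2.imread('pics/last_scene.png')
def z(i,x,y):
    o=cv2.resize(i[y:y+37,x:x+50],None,fx=8,fy=8,interpolation=cv2.INTER_CUBIC);return cv2.convertScaleAbs(o,alpha=1.4)
o=np.vstack([np.hstack([z(t,218,143),z(t,308,152)]),np.hstack([z(s,172,196),z(s,290,240)])])
cv2.imwrite('pics/final.png',o)
E
```

```text
(no output)
```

View pics/final.png

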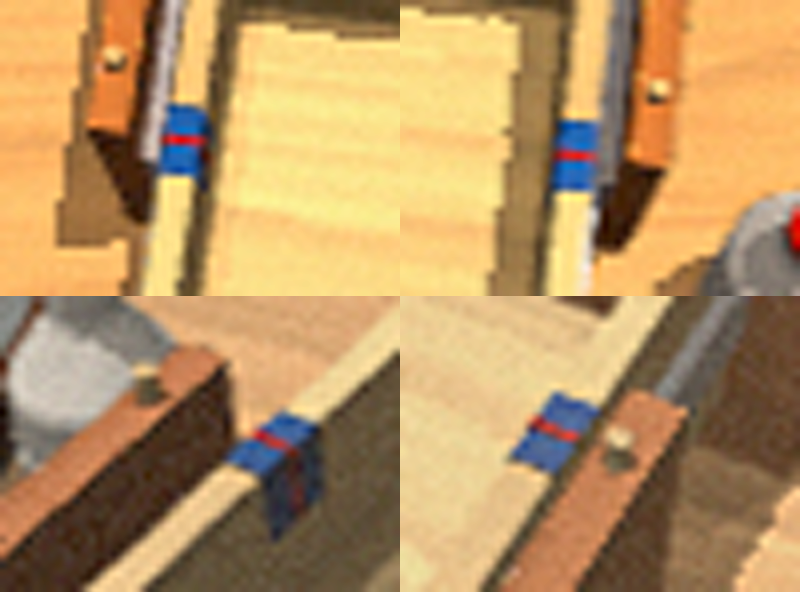

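The crops show both marks next to the board ends:
- **Top view:** red lines at (184,141) and (575,156); board front edges at (90,128)–(128,136) and (628,160)–(665,165).
- **Scene view:** red lines at (275,442) and (555,433); board front edges at (188,345)–(230,370) and (632,390)–(686,408).

```bash
python3 - <<'E'
from h import *
t=robot.capture('top');s=robot.capture('scene');a=np.radians(-8.6)
u=np.array([np.cos(a),np.sin(a),0])
def f(c,o,p,z): return (onz(c,(np.array(p,float)+.5)/8-.5+o,z)@u).round(4)
for n,c,o,r,b in [('tL',t,(218,143),[(184,141)],[(90,128),(128,136)]),('tR',t,(308,152),[(175,156)],[(228,160),(265,165)]),
 ('sR',s,(172,196),[(275,146)],[(188,49),(230,74)]),('sL',s,(290,240),[(155,137)],[(232,94),(286,112)])]:
    x=f(c,o,r,.136);y=f(c,o,b,.16);print(n,x,y,'still inside mm',((x.mean()-y.mean())*1000).round(1))
E
```

```text
tL [0.6867] [0.681  0.6796] still inside mm 6.4
tR [0.6874] [0.6823 0.6822] still inside mm 5.1
sR [0.69] [0.6862 0.6895] still inside mm 2.1
sL [0.6901] [0.6846 0.6831] still inside mm 6.2
```

arm_command:
  deltas:
    - [0, -0.003, -0.0009, 0, 0, 0, 1]
    - [0, -0.0053, -0.0016, 0, 0, 0, 1]
    - [0, -0.0053, -0.0016, 0, 0, 0, 1]
    - [0, -0.0053, -0.0016, 0, 0, 0, 1]

```text
clock: 14.45
tcp_pos: [0.5139, 0.0562, 0.1036]
eef_rot: [0.751, 0.643, 0.096, 0.112]
contact_force: [9.0, -2.9, -9.2]
width: 0.0091
finger_force: 90.5
```

```bash
cat > edge.py <<'E'
from h import *
# board front ends by colour: orange-brown rim pixels, extreme along cabinet -x; red line by its redness
a=np.radians(-8.6);u=np.array([np.cos(a),np.sin(a),0]);v=np.array([-u[1],u[0],0])
K=8
for cam in('top','scene'):
    c=robot.capture(cam);im=c['img'].astype(np.float32)
    o,A=pose(c)
    def proj(P):
        q=(P-o)@A; x,y=q[:,0]/-q[:,2],-q[:,1]/-q[:,2]; k=1+c['k1']*(x*x+y*y)
        return np.c_[c['cx']+c['fx']*x*k,c['cy']+c['fy']*y*k].astype(np.float32)
    ss=np.arange(-.03,.03,.0005)
    def prof(y,z,u0=.683):
        acc=0
        for dy in np.linspace(-.003,.003,5):
            P=np.outer(u0+ss,u)+(y+dy)*v+[0,0,z]; m=proj(P)
            acc=acc+cv2.remap(im,m[:,0].reshape(1,-1),m[:,1].reshape(1,-1),cv2.INTER_LINEAR)[0]
        return acc/5
    yc=np.array([.7,.03,0])@v
    for sg in(1,-1):
        # line lateral: from mid of red lines
        r=prof(YL[sg] if 'YL' in globals() else 0.1325+sg*.1515,.136)
        red=r[:,0]-r[:,2]; ok=red>red.max()*.6
        i=np.argmax(red); j=slice(max(i-8,0),i+9); w=np.clip(red[j]-red[j].min(),0,None)
        lr=.683+(ss[j]*w).sum()/w.sum()
        b=prof(0.1325+sg*.181,.16); g=b[:,0]-b[:,2]; d=np.convolve(g,np.r_[np.ones(8),-np.ones(8)],'same'); k=np.argmax(d[12:-12])+12
        print(cam,sg,'line',round(lr,4),'edge',round(.683+ss[k],4),'inside',round((lr-.683-ss[k])*1000,1),'redmax',red.max().round(),d[k].round())
E
python3 edge.py; python3 red.py
```

```text
top 1 line 0.7026 edge 0.681 inside 21.6 redmax 90.0 430.0
top -1 line 0.7033 edge 0.6815 inside 21.8 redmax 94.0 424.0
scene 1 line 0.6837 edge 0.6835 inside 0.2 redmax 90.0 229.0
scene -1 line 0.6848 edge 0.7005 inside -15.7 redmax 77.0 67.0
tcp [0.5139 0.0561 0.1036] out along cab: 0.4997 F [ 9.7 -3.4 -9. ] w 0.009242714802168834 90.46151518821716 -x_cab in tool [-0.0041 -0.9562 -0.2927]
top [237 158   7   9  44] [240.3 161.6] [0.7169 0.1826 0.136 ] u: 0.6815
top [327 169   6   8  42] [329.3 172.4] [ 0.6728 -0.1172  0.136 ] u: 0.6827
scene [202 210  11   7  38] [206.9 212.8] [ 0.676  -0.1138  0.136 ] u: 0.6854
scene [305 251  10   9  50] [309.9 255.3] [0.7208 0.186  0.136 ] u: 0.6849
```

The top and scene views agree: the line is still about 0.7 mm inside. One small nudge, then hold.

arm_command:
  deltas:
    - [0, -0.0007, -0.0002, 0, 0, 0, 1]
    - [0, -0.0007, -0.0002, 0, 0, 0, 1]
    - [0, -0.0007, -0.0002, 0, 0, 0, 1]
    - [0, -0.0007, -0.0002, 0, 0, 0, 1]
    - [0, -0.0007, -0.0002, 0, 0, 0, 1]

```text
clock: 15.15
tcp_pos: [0.5132, 0.0563, 0.1036]
eef_rot: [0.751, 0.643, 0.096, 0.112]
contact_force: [9.5, -4.0, -9.1]
width: 0.009
finger_force: 90.3
```

```bash
python3 red.py; python3 -c "
from bench import robot
print(robot.finish_job())"
```

```text
tcp [0.5132 0.0563 0.1036] out along cab: 0.499 F [ 9.5 -4.  -9.1] w 0.009042856332705625 90.30365109443665 -x_cab in tool [-0.0041 -0.9562 -0.2927]
top [237 158   7   9  44] [240.2 161.7] [0.7168 0.183  0.136 ] u: 0.6814
top [327 169   6   8  42] [329.3 172.4] [ 0.6728 -0.1172  0.136 ] u: 0.6827
scene [202 210  11   7  38] [207.1 212.8] [ 0.6758 -0.1135  0.136 ] u: 0.6852
scene [306 251   9   9  47] [309.9 255.1] [0.7202 0.186  0.136 ] u: 0.6843
the job is handed in; nothing more can be done
None
```

The chisel lies flat and released in the wide lane; the drawer is held in the gripper with its red lines level with the side boards' front edges to within about 1 mm by camera, and the job is handed in at about 15 s (one brief contact, about 30–34 N, as the gripper first came down on the drawer handle).

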